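# Index the pot carrier one place past its spring catch

## Task

Advance the green pot carrier one place along its track towards the pump mister: press the steel spring catch down out of the carrier's notch with a fingertip, and while it is held down push the carrier along, until the catch has sprung back up in the carrier's next notch. Leave the three pots upright in the carrier, lift nothing, leave the mister, the jar and the rake where they are, and finish with the hand clear.

Things in the scene. Friction and masses are not known exactly. Their poses are not given: they have to be found in the camera images.
- track: Fixed straight wooden track, 400 mm long (its y), 120 mm wide (its x), 12 mm thick; aluminium lip rails (top at 24 mm) along both long edges keep the carrier captive. Origin: middle of its underside, on the bench. The carrier slides along the track's y; +x is the side away from the robot; it is turned by up to 20 degrees. Its only moving part is the spring catch at its far side.
- catch_top (a point): Centre of the top face of the spring catch: a steel block, 38 mm along the track's y and 34 mm along its x, 62 mm above the bench when up, rising from an aluminium housing (46 x 52 mm, top at 34 mm) beyond the far rail, at x = 85, y = 0 mm in the track's frame. Moves with the catch.
- catch (a joint): Spring catch: 0 = fully up, standing through a notch of the carrier's flange and blocking it; grows in metres as pressed straight down, to 0.020 (top at 42 mm). 3 N starts it, 6 N holds it fully down; it springs up by itself. Beyond 0.015 it is below the flange and the carrier can slide over it.
- carrier: Green plastic pot carrier, 240 mm long (along y), 0.4 to 0.6 kg plus pots; slides with a few newtons. Origin: centre of its underside, 12 mm above the bench; axes as the track's. A tray 80 mm wide with three cells 75 mm apart, walls up to 56 mm above the bench. On its far (+x) side a flat flange (48 to 56 mm above the bench) reaches out to x = 105 mm, with three notches.
- notch_mid (a point): Centre of the middle notch in the flange (52 mm above the bench; x = 85, y = 0 mm on the carrier). Notches are 48 mm wide along y, go right through, are open to +x and reach in to x = 62 mm. The catch starts in this one, with about 5 mm play each side. A finger in it that presses the catch and moves along pushes its wall; the following tooth then rides over the catch and keeps it down.
- notch_left (a point): Centre of the notch at y = +75 mm on the carrier, like the middle one. A solid tooth 27 mm wide lies between it and the middle notch, a 21 mm one beyond it. When a notch comes over the catch, the catch pops up in it and stops the carrier.
- notch_right (a point): Centre of the notch at y = -75 mm on the carrier, otherwise as notch_left.
- mister: Pump mister: grey plastic bottle 68 mm in diameter, 147 mm tall, with a black pump head (round press button, short nozzle). Origin: centre of its underside. Stands upright on the bench just off one end of the track, about 270 mm from the track's middle; the end it stands at is the direction to advance.
- jar: Glass jar with a steel cap and paper label, 68 mm in diameter, 95 mm tall, at the opposite end of the track. Origin: centre of its underside. Leave alone.
- rake: Steel hand rake with wooden handle lying on the bench beyond the catch, about 260 mm long along its own y, 70 mm wide, 22 mm high. Origin: its middle, on the bench. Leave alone.
- pot0: One of three small terracotta pots, 62 mm rim diameter, 60 mm tall, 0.12 kg, standing loose in the carrier's cells (base 18 mm, rim 78 mm above the bench). Origin: centre of its underside.
- pot1: One of three small terracotta pots, 62 mm rim diameter, 60 mm tall, 0.12 kg, standing loose in the carrier's cells (base 18 mm, rim 78 mm above the bench). Origin: centre of its underside.
- pot2: One of three small terracotta pots, 62 mm rim diameter, 60 mm tall, 0.12 kg, standing loose in the carrier's cells (base 18 mm, rim 78 mm above the bench). Origin: centre of its underside.
Not all that is in view belongs to the job. Leave any blue look-alike of the pot2 alone. What is shaped like the pot0 but purple is not meant.

How it is judged:
By the outcome, as a careful person would: the job done as asked, in the order asked, and still so for the second after the job is handed in, with the robot touching nothing.
It also fails if it takes over 42 s, if anything falls off the work surface, if the arm or the gripper's body presses on something with over 40 N, if the wrist force passes 120 N, or if a joint passes its speed limit or range.

## Robot

A 6-joint arm with a two-finger parallel gripper is mounted at the origin on the work surface. World frame = base frame: x ahead of the robot, y to its left, z up, the work surface at z = 0. Lengths are in mm, angles in rad, forces in N, time in s.
With the tool pointing down it reaches from about 350 to 775 mm from the base axis. Payload 7.3 kg.
Tool frame: the origin (TCP) lies at the very end of the fingers, on their centre line; the grasp point (between the pads) lies 19 mm behind it (pinch_z is the distance from the TCP to the grasp point, in mm); z points along the fingers, y is the direction in which the jaws open and shut (so a half turn about z gives the same grasp; the last joint's range is limited). The gripper opens to 92 mm and grips with 3 to 60 N. Pads are 19 mm wide; open, the fingers measure 130 mm over their backs; the gripper's body (75 mm by 190 mm) begins 47 mm behind the grasp point.
Start: joints at [-1.317, 0.342, 1.524, -0, 1.275, -0.146], TCP at [204.371, -483.609, 226.741] pointing down, gripper open.
Joint ranges: [-2.53, 2.53], [-0.77, 2.02], [0.04, 2.7], [-1, 4.14], [0.28, 2.66], [-3.11, 3.11]. Speed limits (rad/s): [2.57, 2.57, 3.14, 3.14, 3.14, 3.14].

## Interface

Orientations are given as [roll, pitch, yaw] about the fixed x, y, z axes, in that order (R = Rz(yaw) Ry(pitch) Rx(roll)).
In Python, from plant import * gives the robot as it stands.
- The arm moves only by the tool step_arm, never from a script. Its argument "moves" is one flat list of numbers, 7 for each row, row after row: the shift along the tool's x, y, z scaled (see below), then the turn, a rotation vector about the tool's x, y, z scaled (see below), then the closure, from -1 (fully open) to 1 (shut). A call has 1 to 8 rows; each row shifts and turns the pose as measured when the row begins, along the tool's axes as they then stand; what a row does not reach is not made up. The controller multiplies each number of a shift by 2 cm and each number of a turn by 4 degrees. A row lasts 1/12 s, in which the tool goes at most 41.7 mm and 7.16 degrees, less where a joint would pass 70% of its speed; a pose out of reach is approached as far as the arm can. A call with a number of a shift or a turn outside -1 to 1 is refused whole. A call with a gripper value outside its range is refused whole. The fingers move at their own pace and stop on an object; the grip force is fixed at half the most. Time passes only in rows, so rows that do not move let the fingers close. It gives the time, the measured TCP pose, the force and the opening at its end, in the units of the state.
- get_obs(): the state, without advancing time (a new reading comes with each control period).
- capture(name): name is "scene" or "side" or "wrist"; returns the picture (384x512x3 uint8, red, green, blue); there is no depth.
- get_calibration(name): a dict with "mtx" (3x3 intrinsics, pixels), "eye" and "orientation" of the camera in the world; the wrist camera has in their place "mount" (4x4, takes a point from camera to tool coordinates, whose origin is the TCP and whose axes are the flange's). Camera axes: x right, y down, z forward; pixel columns grow to the right and rows downward; lengths in mm; the calibration is good to about 2 mm. The wrist camera is an equidistant fisheye: a pixel r from the principal point sees the ray r / f radians off the axis. A picture is of the moment at which its call begins: read the wrist's pose just before it. get_calibration takes no time and is no camera call.
- close_job(): hands the job in, once; it reports no verdict.
The state is a dict: "time": time; "joint_positions": joint angles; "dq": joint speeds; "tau": joint torques, N m; "tool_pos": TCP position; "tcp_rot": TCP orientation; "contact_force": force on the tool from outside, world axes, zero at the start; "moment": the same for the moment, N m; "grip_width": finger opening in mm.
Only numpy, scipy, OpenCV 4.12 (cv2) and the standard library are available. Lean on these libraries where they do the work, as an engineer would, in place of code of your own. Each camera call takes 0.05 s, during which the arm holds its last target.

## Working session

There is one attempt and no reset: what is moved stays moved. The work goes in short steps, Python scripts to look and compute and a tool call to move; the robot and the scene stay as the last step left them, time stands still between calls to the robot, and variables do not carry over. Pictures are saved under pics/ and viewed, and the job is handed in when it is done.

Besides the shell and the picture viewer there is one more tool, called after ">>>" as name(argument=value, ...), one argument or row to a line, values as JSON. step_arm: Moves the arm, as the interface text tells. Shifts and turns lie within -1 to 1; 1 stands for 2 cm of shift or 4 degrees of turn. Its arguments: {"type":"object","properties":{"moves":{"type":"array"}},"required":["moves"]}

```bash
mkdir -p pics; ls
python3 - <<'E'
from plant import *
import cv2
print(get_obs())
for n in("scene","side","wrist"):
    im=capture(n); cv2.imwrite(f"pics/{n}0.png",im[:,:,::-1]); print(n,get_calibration(n))
E
```

```text
pics
{'time': 0.0, 'joint_positions': array([-1.31698746e+00,  3.42711458e-01,  1.52504378e+00, -4.36246701e-05,
        1.27537817e+00, -1.45993987e-01]), 'dq': array([ 0.00033494, -0.001603  , -0.0012942 , -0.00104182,  0.00014844,
        0.00029466]), 'tau': array([-1.67257822e-03, -4.31255865e+01, -2.44218671e+01,  7.18111242e-02,
        5.61797374e-02, -9.93968547e-05]), 'tool_pos': array([ 204.25486345, -483.1860099 ,  226.04146555]), 'tcp_rot': array([-3.14006223e+00, -1.82870319e-04,  3.99815449e-01]), 'contact_force': array([ 0.89453883, -0.64825255,  0.40402954]), 'moment': array([-0.02256324, -0.05124039,  0.03215942]), 'grip_width': 92.03994959707899}
scene {'mtx': array([[385.76593835,   0.        , 255.30408805],
       [  0.        , 385.76593835, 193.35658889],
       [  0.        ,   0.        ,   1.        ]]), 'eye': array([1080.68039489, -238.28504748, 1052.93622387]), 'orientation': array([-2.57617138,  0.01059875,  1.0985897 ])}
side {'mtx': array([[430.38821587,   0.        , 258.36837021],
       [  0.        , 430.38821587, 191.5573735 ],
       [  0.        ,   0.        ,   1.        ]]), 'eye': array([ 443.30810906, -666.78027333,  819.1222146 ]), 'orientation': array([-2.39707127, -0.01116355, -0.08604606])}
wrist {'mtx': array([[297.31863964,   0.        , 251.80614384],
       [  0.        , 297.31863964, 189.86703047],
       [  0.        ,   0.        ,   1.        ]]), 'mount': array([[ 1.38400605e-03, -9.59298027e-01, -2.82392246e-01,
         7.60450607e+01],
       [ 9.99998797e-01,  1.12997249e-03,  1.06243712e-03,
         1.13211701e-02],
       [-7.00098362e-04, -2.82393376e-01,  9.59298437e-01,
        -1.58155240e+02],
       [ 0.00000000e+00,  0.00000000e+00,  0.00000000e+00,
         1.00000000e+00]])}
```

View pics/scene0.png

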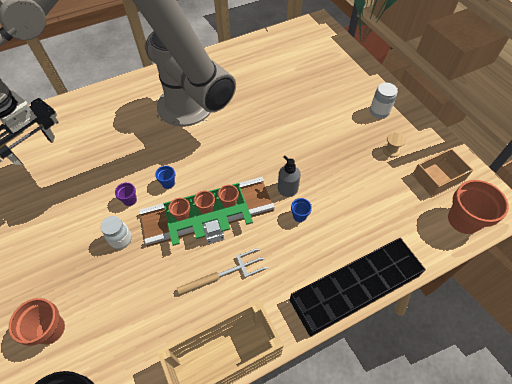

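View pics/side0.png

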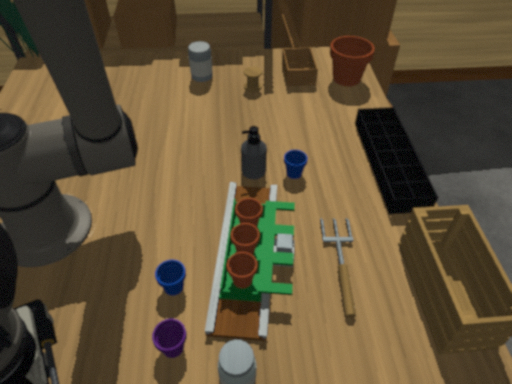

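View pics/wrist0.png

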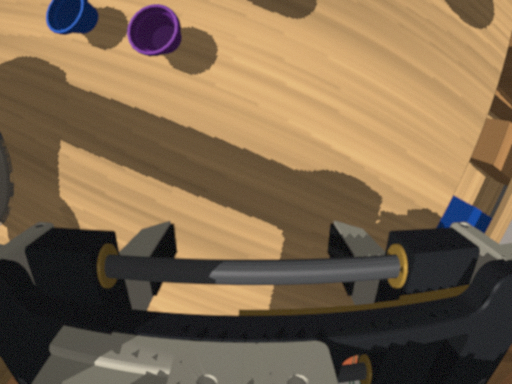

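The scene shows the green carrier with three terracotta pots at about (205,205) and the steel catch at (213,230). The mister is at (289,178) at the track's +y end and the jar at (116,232) at the other end. Blue and purple pots stand off to the side. In the side view the catch is at (285,242). I'll enlarge both views to measure it.

Run:
```python
import cv2
a=cv2.imread("pics/scene0.png")[150:270,100:320]; cv2.imwrite("pics/sc.png",cv2.resize(a,None,fx=3.6,fy=3.6,interpolation=cv2.INTER_CUBIC))
a=cv2.imread("pics/side0.png")[170:345,180:370]; cv2.imwrite("pics/sd.png",cv2.resize(a,None,fx=3.4,fy=3.4,interpolation=cv2.INTER_CUBIC))
```

```text
(no output)
```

View pics/sc.png

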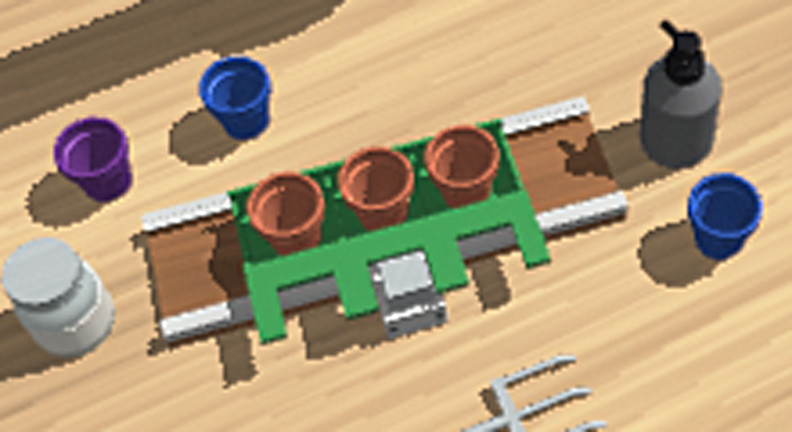

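View pics/sd.png

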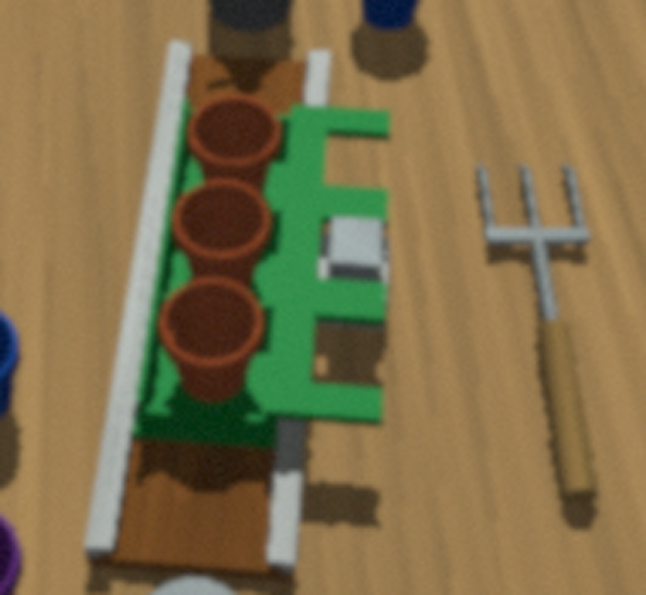

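```bash
cat > h.py <<'E'
import numpy as np
from plant import *
from scipy.spatial.transform import Rotation as R
from scipy.optimize import least_squares
def proj(n,P):
    c=get_calibration(n); Rm=R.from_euler('xyz',c['orientation']).as_matrix()
    q=(np.atleast_2d(P)-c['eye'])@Rm; q=q/q[:,2:]
    return (q@c['mtx'].T)[:,:2]
E
cat > fit.py <<'E'
from h import *
sc=lambda p:(np.array(p,float)+.5)/3.6-.5+[100,150]
sd=lambda p:(np.array(p,float)+.5)/3.4-.5+[180,170]
C=[("scene",sc(p),q) for p,q in [((373,262),(68,-19)),((423,252),(68,19)),((433,287),(102,19)),((384,297),(102,-19))]]
C+=[("side",sd(p),q) for p,q in [((331,217),(68,19)),((381,215),(102,19)),((384,266),(102,-19)),((331,266),(68,-19))]]
F=[("scene",sc(p),(105,y)) for p,y in [((262,340),-120),((287,333),-99),((347,317),-51),((468,286),51),((530,265),99),((550,259),120)]]
F+=[("side",sd(p),(105,y)) for p,y in [((389,112),120),((389,136),99),((387,188),51),((387,215),24),((386,280),-24),((384,318),-51),((382,383),-99),((381,421),-120)]]
def f(v):
    r=[]
    c,s=np.cos(v[2]),np.sin(v[2])
    for k,L in ((0,C),(1,F)):
        for n,p,(x,y) in L:
            y=y+k*v[3]
            r.append(proj(n,[v[0]+c*x-s*y,v[1]+s*x+c*y,56 if k else 62])[0]-p)
    return np.array(r).ravel()
s=least_squares(f,[450,-200,0,0],loss='soft_l1'); v=s.x
print(v,np.degrees(v[2])); print(f(v).reshape(-1,2).round(1).tolist())
c,sn=np.cos(v[2]),np.sin(v[2]); print("catch",v[0]+c*85,v[1]+sn*85,"dir",-sn,c)
E
python3 fit.py
```

```text
[ 4.71582502e+02 -1.08275752e+02 -1.63953794e-01 -1.15827675e+00] -9.39386042755343
[[1.1, -0.4], [-0.1, -1.2], [0.1, -1.0], [0.9, -0.1], [0.0, 0.1], [0.8, 1.8], [-0.5, 1.1], [-0.8, -0.1], [0.2, -0.2], [0.5, -0.4], [0.4, -0.6], [1.1, -1.8], [-0.3, -0.5], [1.0, -0.8], [0.6, -0.2], [0.4, -0.4], [0.5, 0.5], [0.3, 2.1], [0.1, 1.0], [0.3, 0.6], [0.4, 1.6], [0.4, -0.3]]
catch 555.4426225064236 -122.14947282865427 dir 0.16322024442042948 0.9865896572594582
```

Fit residuals are about 1 px. The catch is at about (555,-122), the track yaw is -9.4°, and the advance direction is (0.163,0.987), towards the mister.

These could be mistaken for the catch or the notch to push in:
- **Catch:** steel block at scene (213,230). The white rail ends at (200,243) and (265,207) and the jar cap at (112,225) are not it.
- **Notch:** the middle notch holds the catch. The left notch is at (236,217) and the right notch at (188,232).
- **Pots:** blue ones at (166,177) and (301,210), purple at (126,194). None of these are mine.

The crop above confirms the catch, in the middle notch of the green flange. I'll go in with the fingers shut, the jaw axis across the track and tool x along the advance direction (yaw 1.407).

>>> step_arm(
  moves=[1,0,0,0,0,-1,1,1,0,0,0,0,-1,1,1,0,0,0,0,-1,1,1,0,0,0,0,-1,1,1,0,0,0,0,-1,1,1,0,0,0,0,-1,1,1,0,0,0,0,-1,1,1,0,0,0,0,-1,1],
)

```text
time: 0.82
tool_pos: [331.7, -385.8, 223.3]
tcp_rot: [-3.136, -0.002, 0.975]
contact_force: [1.2, -0.3, 0.8]
grip_width: 43.4
```

```bash
cat > go.py <<'E'
from h import *
import sys
# args: track x, y, z target -> tool-frame shift in units, rotvec in units
V=(471.6,-108.3,-0.164)
x,y,z=map(float,sys.argv[1:4]); o=get_obs()
c,s=np.cos(V[2]),np.sin(V[2])
T=np.array([V[0]+c*x-s*y,V[1]+s*x+c*y,z])
Rt=R.from_euler('xyz',o['tcp_rot']); G=R.from_euler('xyz',[np.pi,0,np.pi/2+V[2]])
d=T-o['tool_pos']; p=o['tool_pos'][:2]-V[:2]
print("t",o['time'].__round__(2),"trk",(c*p[0]+s*p[1]).round(1),(-s*p[0]+c*p[1]).round(1),o['tool_pos'][2].round(1),"units",(Rt.inv().apply(d)/20).round(2),"in goal frame",(G.inv().apply(d)/20).round(2),"rot",(np.degrees((Rt.inv()*G).as_rotvec())/4).round(2),"F",o['contact_force'].round(1),"w",o['grip_width'].round(1))
E
python3 go.py 88 0 150
```

```text
Traceback (most recent call last):
  File "go.py", line 10, in <module>
    print("t",o['time'].__round__(2),"trk",(c*p[0]+s*p[1]).round(1),(-s*p[0]+c*p[1]).round(1),o['tool_pos'][2].round(1),"units",(Rt.inv().apply(d)/20).round(2),"in goal frame",(G.inv().apply(d)/20).round(2),"rot",(np.degrees((Rt.inv()*G).as_rotvec())/4).round(2),"F",o['contact_force'].round(1),"w",o['grip_width'].round(1))
                                                                                                                                                                                                                                                                                                           ^^^^^^^^^^^^^^^^^^^^^
AttributeError: 'float' object has no attribute 'round'
```

```bash
sed -i "s/o\['grip_width'\].round(1)/round(o['grip_width'],1)/" go.py; python3 go.py 88 0 150
```

```text
t 0.82 trk -92.8 -296.6 223.3 units [17.24  2.03  3.69] in goal frame [14.83  9.04  3.66] rot [-0.07 -0.05 -6.18] F [ 1.2 -0.3  0.8] w 43.4
```

>>> step_arm(
  moves=[1,0.4,0,0,0,-1,1,1,0.4,0,0,0,-1,1,1,0.5,0,0,0,-1,1,1,0.6,0,0,0,-1,1,1,0.6,0,0,0,-1,1,1,0.6,0,0,0,-1,1,1,0.6,0,0,0,-0.5,1,1,0.6,0,0,0,0,1],
)

```text
time: 1.48
tool_pos: [470.2, -256.6, 221.2]
tcp_rot: [-3.134, -0.007, 1.455]
contact_force: [-0.3, -0.1, -0.2]
grip_width: 0.2
```

```bash
python3 go.py 88 0 150
```

```text
t 1.48 trk 22.8 -146.5 221.2 units [7.13 3.64 3.59] in goal frame [7.33 3.26 3.56] rot [-0.12 -0.1   0.7 ] F [-0.3 -0.1 -0.2] w 0.2
```

>>> step_arm(
  moves=[1,0.5,0,-0.1,-0.1,0.6,1,1,0.5,0.3,0,0,0.1,1,1,0.5,0.5,0,0,0,1,1,0.5,0.5,0,0,0,1,1,0.5,0.5,0,0,0,1,1,0.5,0.5,0,0,0,1,1,0.4,0.5,0,0,0,1,0.5,0.2,0.4,0,0,0,1],
)

```text
time: 2.15
tool_pos: [570.4, -110.5, 154.4]
tcp_rot: [3.141, -0.0, 1.407]
contact_force: [-0.7, 0.0, -0.1]
grip_width: 0.4
```

```bash
python3 go.py 88 0 80
python3 - <<'E'
from h import *
import cv2
for n in("side","scene"):
    im=capture(n)[:,:,::-1]; cv2.imwrite(f"pics/{n}1.png",cv2.resize(im[150:270,100:320] if n=="scene" else im[150:325,180:370],None,fx=3.4,fy=3.4,interpolation=cv2.INTER_CUBIC))
im=capture("wrist");cv2.imwrite("pics/wrist1.png",im[:,:,::-1])
E
```

```text
t 2.15 trk 97.8 13.9 154.4 units [-0.7  -0.49  3.72] in goal frame [-0.7  -0.49  3.72] rot [ 0. -0. -0.] F [-0.7  0.  -0.1] w 0.4
```

View pics/side1.png

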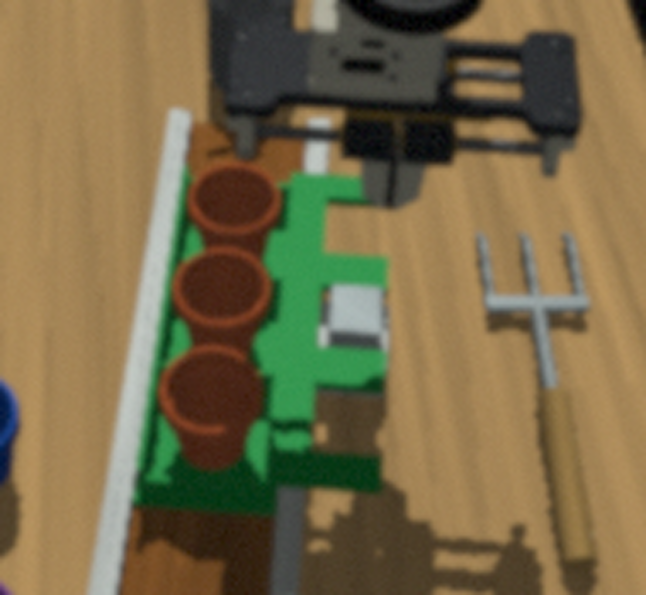

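View pics/wrist1.png

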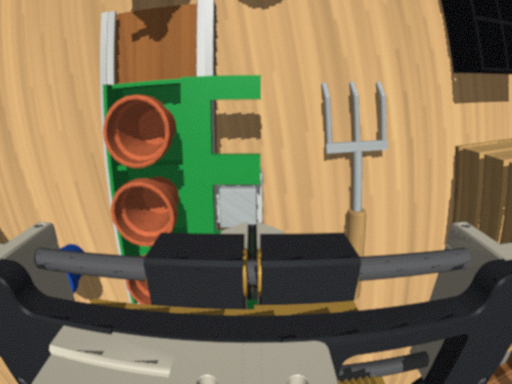

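View pics/scene1.png

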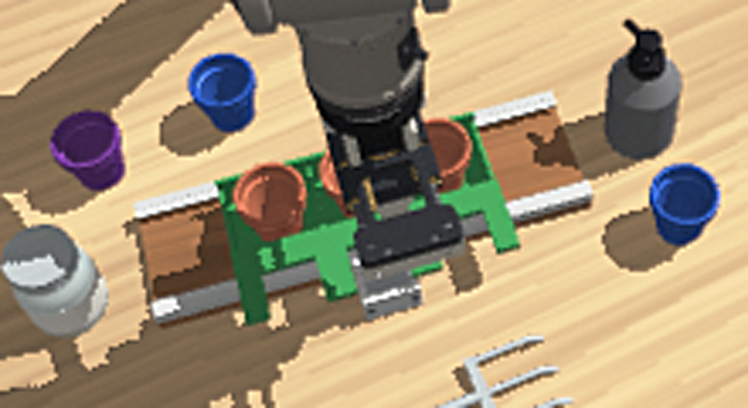

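The wrist view shows the catch top from about (217,187) to (257,226). The flange teeth ends are at x≈260, rows 75, 100 and 153, all unobstructed. I'll use these to refine the pose.

```bash
cat > w.py <<'E'
from h import *
V=(471.6,-108.3,-0.164)
def trk(u,v,z,o):
    k=get_calibration("wrist"); K=k['mtx']; M=k['mount']
    d=np.array([u-K[0,2],v-K[1,2]])/K[0,0]; r=np.hypot(*d); ray=np.r_[d/r*np.sin(r),np.cos(r)]
    Rt=R.from_euler('xyz',o['tcp_rot'])
    e=o['tool_pos']+Rt.apply(M[:3,3]); g=Rt.apply(M[:3,:3]@ray)
    P=e+g*(z-e[2])/g[2]; p=P[:2]-V[:2]; c,s=np.cos(V[2]),np.sin(V[2])
    return np.round([c*p[0]+s*p[1],-s*p[0]+c*p[1]],1)
E
python3 - <<'E'
from w import *
import cv2
o=get_obs()
for n,p,z in [("catch nr +y (68,19)",(217,187),62),("catch far +y (102,19)",(257,187),62),("(105,120)",(260,75),56),("(105,99)",(261,100),56),("(105,51)",(261,153),56),("(62,51)",(212,154),56),("(62,99)",(211,100),56)]: print(n,trk(*p,z,o))
im=cv2.imread("pics/wrist1.png")[60:240,90:280];cv2.imwrite("pics/w1c.png",cv2.resize(im,None,fx=3.3,fy=3.3,interpolation=cv2.INTER_CUBIC))
E
python3 go.py 88 0 80
```

```text
catch nr +y (68,19) [66.2 16.6]
catch far +y (102,19) [101.4  16.6]
(105,120) [103.7 113.7]
(105,99) [104.6  92. ]
(105,51) [104.9  45.8]
(62,51) [61.9 45.1]
(62,99) [61.9 92.4]
t 2.3 trk 97.0 12.0 154.8 units [-0.6  -0.45  3.74] in goal frame [-0.6  -0.45  3.74] rot [-0.01  0.01 -0.  ] F [ 0.2 -1.3  0.3] w 0.1
```

View pics/w1c.png

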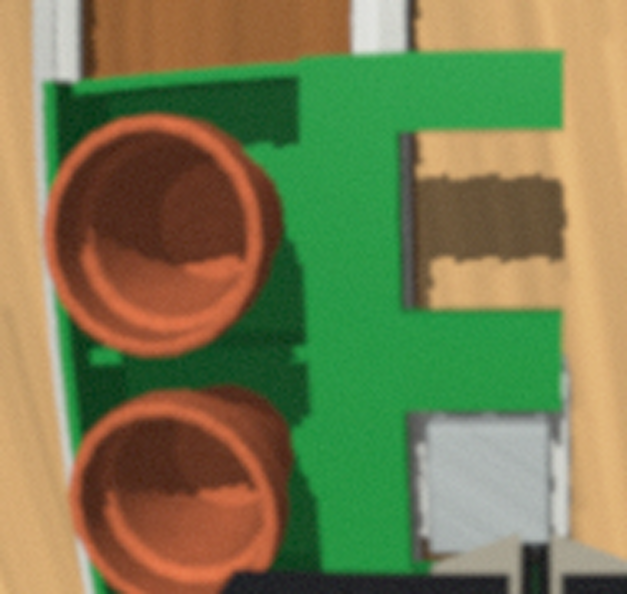

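The wrist view puts the catch about 2 mm towards -y of my fit, and the carrier is at the -y end of its play. I'll aim at track x=87, y=2.

>>> step_arm(
  moves=[-0.5,-0.5,0.9,0,0,0,1,0,0,1,0,0,0,1,0,0,0.9,0,0,0,1,0,0,0,0,0,0,1],
)

```text
time: 2.63
tool_pos: [557.5, -126.7, 101.3]
tcp_rot: [3.136, 0.004, 1.404]
contact_force: [-1.3, 1.1, -0.3]
grip_width: 0.7
```

```bash
python3 go.py 87 2 66
```

```text
t 2.63 trk 87.7 -4.1 101.3 units [ 0.31 -0.05  1.76] in goal frame [ 0.31 -0.04  1.77] rot [ 0.09  0.06 -0.04] F [-1.3  1.1 -0.3] w 0.7
```

>>> step_arm(
  moves=[0.3,0,0.8,0.1,0.1,0,1,0,0,0.5,0,0,0,1,0,0,0,0,0,0,1,0,0,0,0,0,0,1],
)

```text
time: 2.97
tool_pos: [559.0, -126.0, 78.8]
tcp_rot: [3.138, -0.001, 1.4]
contact_force: [-0.2, 0.0, 0.0]
grip_width: 0.5
```

```bash
python3 go.py 87 2 66;  python3 - <<'E'
from h import *
import cv2
for n in("side",):
    im=capture(n)[:,:,::-1]; cv2.imwrite(f"pics/{n}2.png",cv2.resize(im[170:345,180:370],None,fx=3.4,fy=3.4,interpolation=cv2.INTER_CUBIC))
im=capture("wrist")[:,:,::-1];cv2.imwrite("pics/wrist2.png",cv2.resize(im[40:300,100:350],None,fx=2.3,fy=2.3))
E
```

```text
t 2.97 trk 89.1 -3.1 78.8 units [ 0.26 -0.11  0.64] in goal frame [ 0.26 -0.11  0.64] rot [ 0.05 -0.01 -0.1 ] F [-0.2  0.   0. ] w 0.5
```

View pics/side2.png

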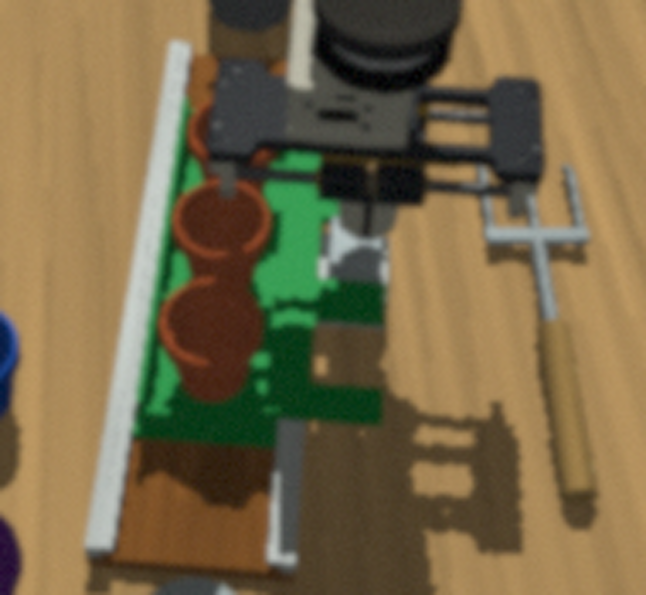

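View pics/wrist2.png

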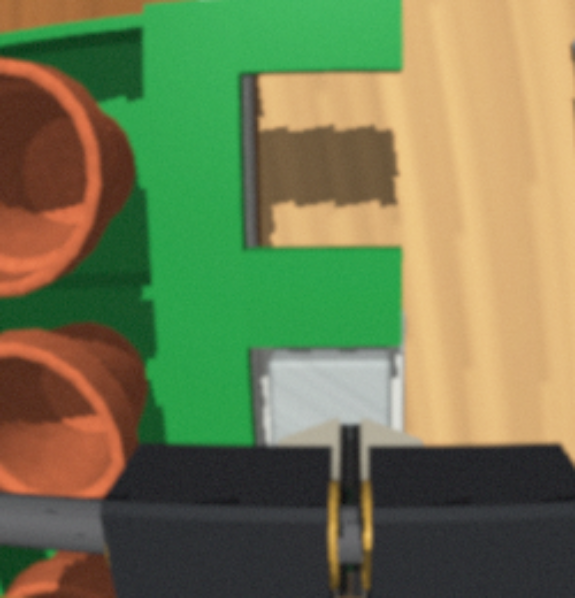

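The fingertips are centred over the steel catch, inside the middle notch, with clearance to both pots and flange. Descending to press.

>>> step_arm(
  moves=[0.3,-0.1,0.3,0,0,-0.1,1,0,0,0.3,0,0,0,1,0,0,0,0,0,0,1],
)

```text
time: 3.32
tool_pos: [559.5, -119.7, 68.6]
tcp_rot: [3.133, 0.0, 1.407]
contact_force: [-1.1, 0.3, -0.8]
grip_width: 0.5
```

```bash
python3 go.py 87 2 43
```

```text
t 3.32 trk 88.6 3.1 68.6 units [-0.06 -0.09  1.28] in goal frame [-0.06 -0.08  1.28] rot [0.13 0.01 0.01] F [-1.1  0.3 -0.8] w 0.5
```

>>> step_arm(
  moves=[-0.1,-0.1,0.4,0.1,0,0,1,0,0,0.4,0,0,0,1,0,0,0.3,0,0,0,1,0,0,0,0,0,0,1],
)

```text
time: 3.65
tool_pos: [558.0, -121.4, 45.7]
tcp_rot: [3.138, 0.001, 1.408]
contact_force: [-0.3, 0.3, 5.6]
grip_width: 0.2
```

```bash
python3 go.py 87 2 43
```

```text
t 3.65 trk 87.4 1.2 45.7 units [ 0.04 -0.02  0.14] in goal frame [ 0.04 -0.02  0.14] rot [0.06 0.02 0.02] F [-0.3  0.3  5.6] w 0.2
```

The 5.6 N reading says the catch is nearly all the way down. I'll press a bit more and start pushing gently.

>>> step_arm(
  moves=[0,0,0.15,0,0,0,1,0.2,0,0.1,0,0,0,1,0.2,0,0.05,0,0,0,1,0.2,0,0.05,0,0,0,1],
)

```text
time: 3.98
tool_pos: [560.7, -116.7, 42.2]
tcp_rot: [3.133, 0.012, 1.41]
contact_force: [-1.4, -4.9, 7.7]
grip_width: 0.3
```

```bash
python3 go.py 87 2 43
```

```text
t 3.98 trk 89.3 6.2 42.2 units [-0.21 -0.11 -0.04] in goal frame [-0.21 -0.11 -0.04] rot [0.12 0.17 0.04] F [-1.4 -4.9  7.7] w 0.3
```

The finger is touching the notch wall (4.9 N along y) with the catch held down at z=42. Pushing.

>>> step_arm(
  moves=[0.3,-0.1,0.02,0,0,0,1,0.35,-0.05,0.02,0,0,0,1,0.35,0,0.02,0,0,0,1],
)

```text
time: 4.23
tool_pos: [562.5, -103.5, 42.7]
tcp_rot: [3.127, 0.022, 1.41]
contact_force: [-5.9, -11.4, 5.8]
grip_width: 0.3
```

```bash
python3 go.py 87 50 43
```

```text
t 4.23 trk 88.9 19.6 42.7 units [ 1.52 -0.09 -0.05] in goal frame [ 1.52 -0.1  -0.01] rot [0.21 0.31 0.05] F [ -5.9 -11.4   5.8] w 0.3
```

>>> step_arm(
  moves=[0.3,-0.05,0,0.1,0.2,0,1,0.3,0,0,0.1,0.1,0,1,0.3,0,0,0,0,0,1],
)

```text
time: 4.48
tool_pos: [564.3, -91.9, 43.0]
tcp_rot: [3.139, 0.011, 1.412]
contact_force: [-2.3, -8.3, 0.5]
grip_width: 0.1
```

```bash
python3 go.py 87 80 43;  python3 - <<'E'
from h import *
import cv2
for n in("side",):
    im=capture(n)[:,:,::-1]; cv2.imwrite(f"pics/{n}3.png",cv2.resize(im[170:345,180:370],None,fx=3.4,fy=3.4,interpolation=cv2.INTER_CUBIC))
im=capture("wrist")[:,:,::-1];cv2.imwrite("pics/wrist3.png",im)
E
```

```text
t 4.48 trk 88.8 31.3 43.0 units [ 2.43 -0.08 -0.03] in goal frame [ 2.43 -0.09 -0.  ] rot [0.03 0.15 0.07] F [-2.3 -8.3  0.5] w 0.1
```

View pics/side3.png

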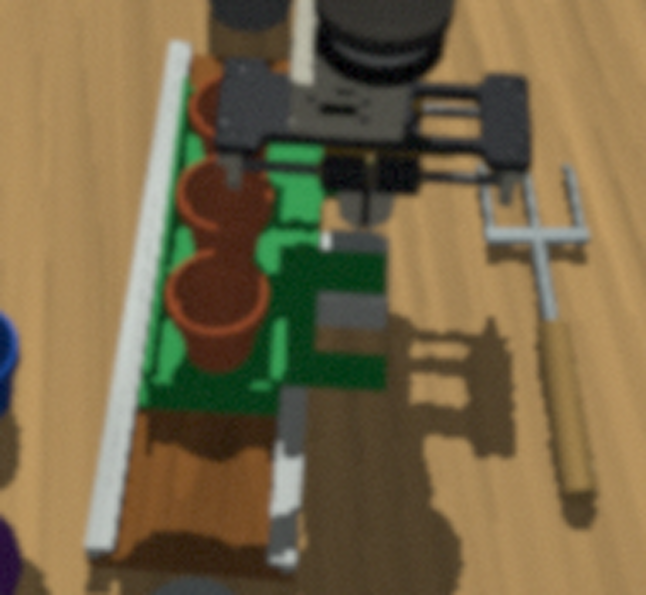

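View pics/wrist3.png

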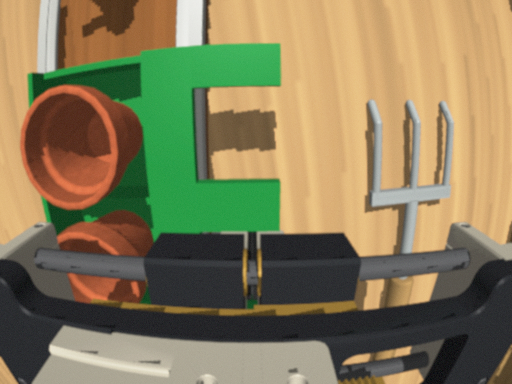

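The following tooth now rides over the catch (Fz ≈ 0.5 N), and the pots are upright and moving with the carrier. I'll continue.

Run:
```python
from w import *
o=get_obs()
for n,p,z in [("(105,120)",(280,43.5),56),("(105,99)",(280,87),56),("(105,51)",(280,180),56)]: print(n,trk(*p,z,o),o['tool_pos'])
```

```text
(105,120) [101.3 138.8] [564.47429259 -91.11265487  42.93349444]
(105,99) [101.5 117.2] [564.47429259 -91.11265487  42.93349444]
(105,51) [102.6  71.1] [564.47429259 -91.11265487  42.93349444]
```

>>> step_arm(
  moves=[0.3,-0.05,0,0,0.1,0,1,0.35,0,0,0,0.1,0,1,0.35,0,0,0,0,0,1,0.35,0,0,0,0,0,1,0.3,0,0,0,0,0,1],
)

```text
time: 5.0
tool_pos: [568.0, -70.1, 42.9]
tcp_rot: [3.138, 0.013, 1.414]
contact_force: [-2.9, -10.2, 4.2]
grip_width: 0.2
```

```bash
python3 go.py 87 82 43
```

```text
t 5.0 trk 88.9 53.4 42.9 units [ 1.43 -0.08 -0.03] in goal frame [ 1.43 -0.09 -0.01] rot [0.05 0.18 0.1 ] F [ -2.9 -10.2   4.2] w 0.2
```

>>> step_arm(
  moves=[0.35,-0.05,0,0,0.1,-0.1,1,0.35,0,0,0,0.1,0,1,0.35,0,0,0,0,0,1,0.3,0,0,0,0,0,1],
)

```text
time: 5.33
tool_pos: [571.0, -52.6, 42.9]
tcp_rot: [3.136, 0.013, 1.422]
contact_force: [-3.7, -11.2, 5.6]
grip_width: 0.5
```

```bash
python3 go.py 87 84 43
```

```text
t 5.33 trk 89.0 71.2 42.9 units [ 0.64 -0.09 -0.01] in goal frame [ 0.64 -0.1  -0.01] rot [0.08 0.18 0.22] F [ -3.7 -11.2   5.6] w 0.5
```

>>> step_arm(
  moves=[0.3,0,0,0,0.1,0.1,1,0.3,0,0,0,0.1,0.1,1,0.15,0,0,0,0,0,1],
)

```text
time: 5.58
tool_pos: [572.3, -44.1, 42.8]
tcp_rot: [3.138, 0.008, 1.409]
contact_force: [-2.9, -10.3, 3.9]
grip_width: 0.0
```

```bash
python3 go.py 87 84 43;  python3 - <<'E'
from h import *
from w import *
import cv2
for n in("side","scene"):
    im=capture(n)[:,:,::-1]; cv2.imwrite(f"pics/{n}4.png",cv2.resize(im[150:325,180:370] if n=="side" else im[150:270,100:320] ,None,fx=3.4,fy=3.4,interpolation=cv2.INTER_CUBIC))
im=capture("wrist")[:,:,::-1];cv2.imwrite("pics/wrist4.png",im)
E
```

```text
t 5.58 trk 88.8 79.7 42.8 units [ 0.21 -0.09 -0.01] in goal frame [ 0.21 -0.09 -0.01] rot [0.06 0.12 0.04] F [ -2.9 -10.3   3.9] w 0.0
```

View pics/side4.png

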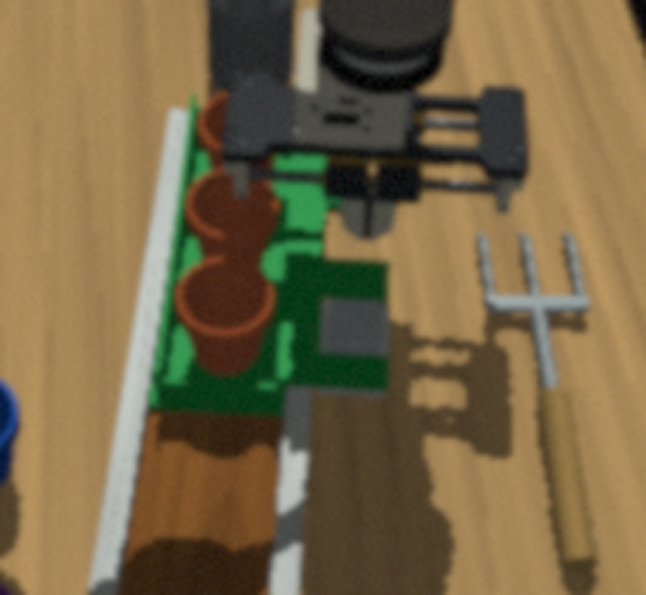

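View pics/scene4.png

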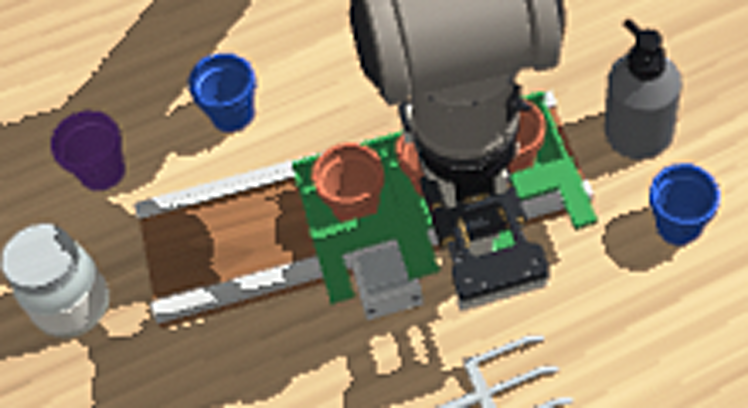

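The right notch is now nearly over the catch, which appears at (355,325) in the side crop and is still shaded. A few more mm to go.

>>> step_arm(
  moves=[0.25,0,0,0,0.1,0,1,0.2,0,0,0,0,0,1],
)

```text
time: 5.9
tool_pos: [572.9, -40.2, 42.8]
tcp_rot: [3.139, 0.008, 1.411]
contact_force: [-3.2, -11.1, 5.2]
grip_width: 0.4
```

```bash
python3 go.py 87 84 43;  python3 - <<'E'
from h import *
import cv2
for n in("side","scene"):
    im=capture(n)[:,:,::-1]; cv2.imwrite(f"pics/{n}5.png",cv2.resize(im[220:290,230:330] if n=="side" else im[190:260,170:290] ,None,fx=6,fy=6,interpolation=cv2.INTER_CUBIC))
E
python3 go.py 87 84 43
```

```text
t 5.9 trk 88.8 83.7 42.8 units [ 0.01 -0.09 -0.01] in goal frame [ 0.01 -0.09 -0.01] rot [0.04 0.12 0.05] F [ -3.2 -11.1   5.2] w 0.4
t 6.0 trk 88.9 84.1 42.8 units [-0.   -0.09 -0.01] in goal frame [-0.   -0.09 -0.01] rot [0.05 0.12 0.06] F [-3.3 -9.5  5. ] w 0.2
```

View pics/side5.png

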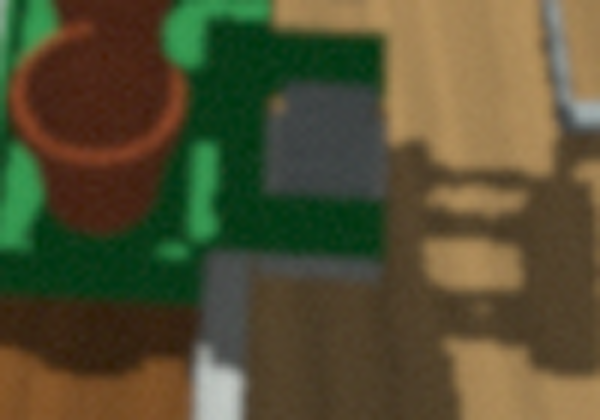

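View pics/scene5.png

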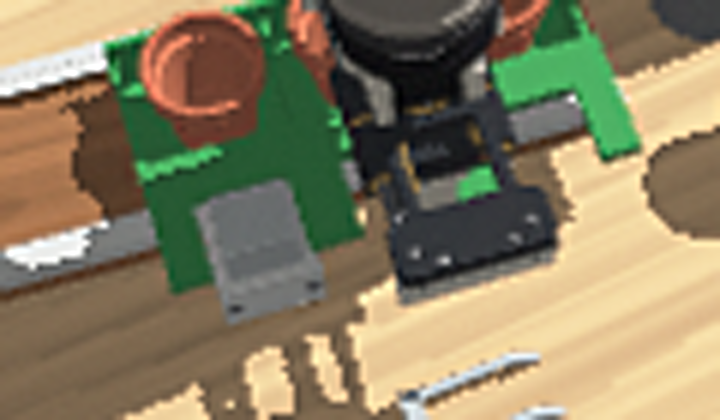

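The catch has sprung up. Its top corners are at scene (202.5,224.5) and (217.8,220), matching the initial up position to 1–2 px; a 20 mm drop would shift them much more. I'll back off the wall slightly and lift out.

>>> step_arm(
  moves=[-0.3,0,0,0,0,0,1,0,0,-0.4,0,0,0,1,0,0,-0.8,0,0,0,1,0,0,-1,0,0,0,1,0,0,-1,0,0,0,1,0,0,-1,0,0,0,1,0,0,-1,0,0,0,1,0,0,-1,0,0,0,1],
)

```text
time: 6.67
tool_pos: [567.9, -44.6, 167.0]
tcp_rot: [-3.13, 0.005, 1.409]
contact_force: [-0.1, -0.1, -0.3]
grip_width: 0.5
```

>>> step_arm(
  moves=[0,0.5,-1,0,0,0,1,-1,1,0,0,0,0,1,-1,1,0,0,0,0,1,-1,1,0,0,0,0,1,-1,1,0,0,0,0,1,-1,1,0,0,0,0,1,-1,0.5,0,0,0,0,1,-1,0,0,0,0,0,1],
)

```text
time: 7.33
tool_pos: [670.6, -200.5, 198.0]
tcp_rot: [-3.141, 0.0, 1.418]
contact_force: [-0.5, -0.3, -0.9]
grip_width: 0.1
```

>>> step_arm(
  moves=[-1,0,0,0,0,0,1,-1,0,0,0,0,0,1,-1,0,0,0,0,0,1,-1,0,0,0,0,0,1,-1,0,0,0,0,0,1,-0.5,0,0,0,0,0,1,0,0,0,0,0,0,1],
)

```text
time: 7.92
tool_pos: [652.1, -316.5, 196.8]
tcp_rot: [-3.138, -0.003, 1.415]
contact_force: [0.0, -0.0, 0.1]
grip_width: 0.2
```

```bash
python3 go.py 87 84 43;  python3 - <<'E'
from h import *
import cv2
for n in("side","scene"):
    im=capture(n)[:,:,::-1]; cv2.imwrite(f"pics/{n}6.png",cv2.resize(im[110:300,170:370] if n=="side" else im[140:270,90:320] ,None,fx=3.1,fy=3.1,interpolation=cv2.INTER_CUBIC))
E
```

```text
t 7.92 trk 212.1 -175.9 196.8 units [13.02 -6.12  7.76] in goal frame [13.   -6.25  7.69] rot [-0.05 -0.05  0.12] F [ 0.  -0.   0.1] w 0.2
```

View pics/side6.png

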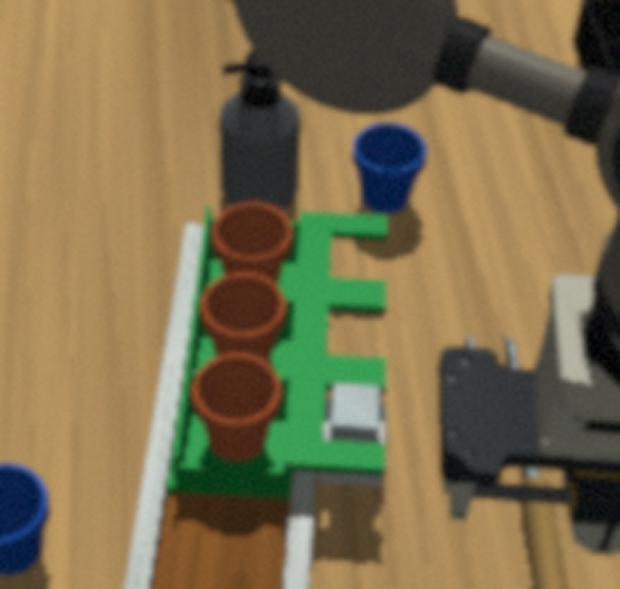

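View pics/scene6.png

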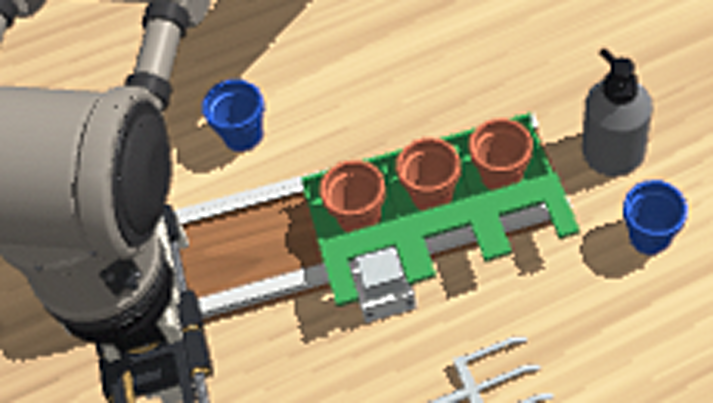

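The catch stands up in the right notch, at side-crop (355,405) and scene-crop (380,268). The three pots are upright, the mister and rake are unmoved, and the hand is clear with about 0 N on it. Handing in.

```bash
python3 -c "
from plant import *
print(close_job())"
```

```text
the job is handed in; nothing more can be done
None
```

The green carrier is one place further towards the mister, and the catch has sprung back up in its next notch. I handed the job in at about 8 s of the 42 s allowed; no verdict came back.

With the fingers shut, I pressed the catch down in the middle notch to z ≈ 42 mm, at about 8 N. I then pushed the notch wall along with 5–12 N until the right notch came over the catch, and lifted the hand out and clear.

- **Catch and pots:** the last scene and side pictures show the catch fully up in the right notch, with all three pots upright.
- **Other things:** the mister is where it was. The visible part of the rake looks unmoved, but the arm hides the rest of it. The jar was hidden in the last pictures; it was in place in the picture taken near the end of the push.
- **Hand:** it touches nothing, with the force reading about 0 N.
- **Disagreement:** the wrist camera put the catch about 2 mm further towards -y than my fit from the two fixed cameras. I allowed for it when placing the finger, and it caused no trouble.

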